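Put the weld bushes on the spindle stand in size order

ROBOT

A 6-joint arm with a two-finger parallel gripper is mounted at the origin on the work surface. World frame = base frame: x ahead of the robot, y to its left, z up, the work surface at z = 0. Lengths are in m, angles in rad, forces in N, time in s.
With the tool pointing down it reaches from about 0.425 to 0.95 m from the base axis. Payload 3.5 kg.
Tool frame: the origin (TCP) lies midway between the tips of the shut fingers; the grasp point (between the pads) lies ctrl.grasp_offset behind it (ctrl.grasp_offset is the distance from the TCP to the grasp point, in m); x points along the fingers, y is the direction in which the jaws open and shut, and the axes are right-handed (so a half turn about x gives the same grasp; the last joint's range is limited). The gripper opens to 85 mm and grips with 20 to 120 N. Pads are 22 mm wide; open, the fingers measure 114 mm over their backs; the gripper's body (76 mm by 85 mm) begins 54 mm behind the grasp point. The pads swing forward as they close: fully open they stand 13 mm farther back than shut.
Start: joints at [0.989, 0.286, 1.577, -0, 1.279, -0.15], TCP at [0.282, 0.613, 0.231] pointing down, gripper open.
Joint ranges: [-2.77, 2.77], [-0.9, 2.22], [0.21, 2.48], [-1.53, 4.67], [0.24, 2.81], [-2.84, 2.84]. Speed limits (rad/s): [2.79, 2.79, 3.14, 3.14, 3.14, 3.14].

INTERFACE

Orientations are given as a unit quaternion [x, y, z, w].
In Python, from plant import readout, read_camera, sign_off, ctrl gives the robot as it stands.
- The arm moves only by the tool drive_tool, never from a script. Its argument "steps" is a list of rows, each a list of 5 numbers: the shift along the tool's x, y, z in cm, then the turn about the tool's x in degrees, then the opening, from 0 (shut) to 1 (fully open). A call has 1 to 10 rows; each row shifts and turns the commanded pose from where the row before left it, along the tool's axes as they then stand; what a row does not reach is not made up. A row lasts 1/10 s, in which the tool goes at most 50 mm and 8.59 degrees, less where a joint would pass 70% of its speed; a pose out of reach is approached as far as the arm can. A call is refused whole if a number of a shift passes 5 or a number of a turn 8.59, either way. A call with a gripper value outside its range is refused whole. The fingers move at their own pace and stop on an object; "force" is the grip in N (left out, the last holds). Time passes only in rows, so rows that do not move let the fingers close. It gives the time, the measured TCP pose, the force and the opening at its end, in the units of the state.
- readout.get_state(): the state, without advancing time (a new reading comes with each control period).
- read_camera(name): name is "scene" or "top" or "wrist"; returns a dict with "frame" (420x560x3 uint8, red, green, blue), "vertical_fov" (degrees; the focal length in pixels is half the picture's height over the tangent of half this angle, whatever the lens; pixels are square), "cx", "cy" (the principal point, pixels), "k1" (the pictures are not rectified: a ray, as slopes to the right and down, at radius r is drawn at 1 + k1 r^2 times it, then the intrinsics apply), "eye" and "orientation" of the camera in the world. Camera axes: x right, y up, looking along -z (the intrinsics and any distortion apply to the point x, -y, -z); pixel columns grow to the right and rows downward; lengths in m; the calibration is good to about 2 mm. A picture is of the moment at which its call begins. There is no depth.
- sign_off(): hands the job in, once; it reports no verdict.
The state is a dict: "time": time; "qpos": joint angles; "dq": joint speeds; "joint_efforts": joint torques, N m; "eef_pos": TCP position; "tcp_rot": TCP orientation; "contact_force": force on the tool from outside, world axes, zero at the start; "wrist_torque": the same for the moment, N m; "opening": opening from 0.0 (shut) to 1.0 (fully open).
Only numpy, scipy, OpenCV 4.12 (cv2) and the standard library are available. Lean on these libraries where they do the work, as an engineer would, in place of code of your own. Each camera call takes 0.05 s, during which the arm holds its last target. There are 200 camera calls.

TASK

Put the two ring-shaped steel bushes on the upright spindle of the stand: first the wide one, right down flat on the stand's round shoulder, then the narrow one, flat on top of it. Lower them on rather than letting them drop, and leave the solid round disc, which has no hole, lying where it is.

Things in the scene. Friction and masses are not known exactly. Their poses are not given: they have to be found in the camera images.
- wide_bush: the wide bush: plain bare-steel ring lying flat on the bench, outer diameter 60 mm, bore 36 mm, 24 mm high, about 0.34 kg; origin at the centre of its underside, z up along the bore
- narrow_bush: the narrow bush: plain bare-steel ring lying flat on the bench, outer diameter 46 mm, bore 32 mm, 26 mm high, about 0.17 kg; origin at the centre of its underside, z up along the bore
- blank: a bystander: solid round bare-steel disc without a hole, diameter 54 mm, 24 mm high, loose on the bench; origin at the centre of its underside. It changes places with the bushes
- seat (a point): centre of the top face of the fixed stand's round shoulder, 30 mm above the bench, z up. Stand: dark base plate 110 mm square, 10 mm thick, bolt heads up to 16 mm; dark shoulder 60 mm across; bright spindle 16 mm thick reaching 60 mm above this point, the last 14 mm tapering to 8 mm. The wide bush's underside rests at this point, the narrow one's 24 mm above it
There are look-alikes about, which are no part of the job. Of the things like the part that bears seat, leave any that is orange; of the rest the smaller one is meant.

How it is judged:
By the outcome, as a careful person would: the job done as asked, in the order asked, and still so for the second after the job is handed in, with the robot touching nothing.
It also fails if it takes over 53 s, if anything falls off the work surface, if the arm or the gripper's body presses on something with over 40 N, if the wrist force passes 120 N, or if a joint passes its speed limit or range.

## Working session

There is one attempt and no reset: what is moved stays moved. The work goes in short steps, Python scripts to look and compute and a tool call to move; the robot and the scene stay as the last step left them, time stands still between calls to the robot, and variables do not carry over. Pictures are saved under pics/ and viewed, about 8 in all and at most 12, crops included, and the job is handed in when it is done.

Besides the shell and the picture viewer there is one more tool, called after "Request:" as name([rows], argument=value, ...), one row to a line, values as JSON. drive_tool: Moves the arm, as the interface text tells. Its arguments: {"type":"object","properties":{"steps":{"type":"array","items":{"type":"array","items":{"type":"number"}}},"force":{"type":"number"}},"required":["steps"]}

```bash
mkdir -p pics
cat > h.py <<'E'
import numpy as np, cv2
from scipy.spatial.transform import Rotation as R
from plant import readout, read_camera, sign_off, ctrl
def cam(n):
    c=read_camera(n); c['f']=c['frame'].shape[0]/2/np.tan(np.radians(c['vertical_fov'])/2); return c
def save(c,fn,crop=None,s=1):
    im=c['frame'][:,:,::-1]
    if crop: x0,y0,x1,y1=crop; im=im[y0:y1,x0:x1]
    cv2.imwrite('pics/'+fn,cv2.resize(im,None,fx=s,fy=s,interpolation=cv2.INTER_CUBIC))
def pix2w(c,u,v,z):
    d=np.array([(u-c['cx'])/c['f'],(v-c['cy'])/c['f']]); p=d.copy()
    for _ in range(20): p=d/(1+c['k1']*(p@p))
    r=R.from_quat(c['orientation']).apply([p[0],-p[1],-1]); e=np.array(c['eye'])
    return e+r*(z-e[2])/r[2]
def w2pix(c,P):
    q=R.from_quat(c['orientation']).inv().apply(np.array(P)-c['eye']); p=np.stack([q[...,0]/-q[...,2],-q[...,1]/-q[...,2]],-1)
    p=p*(1+c['k1']*(p**2).sum(-1,keepdims=True)); return p*c['f']+[c['cx'],c['cy']]
E
python3 - <<'E'
from h import *
import pickle
for n in ['top','scene']:
    c=cam(n); pickle.dump(c,open(n+'.pkl','wb')); save(c,n+'0.png'); print(n,c['eye'],c['orientation'],c['f'],c['cx'],c['cy'],c['k1'])
print(readout.get_state(), ctrl.grasp_offset)
E
```

```text
top [0.26932026 0.0157487  1.08310034] [-0.05267589  0.07561239  0.70588993 -0.70230152] 543.6820342366818 274.66475203251815 207.08316949797046 0.01984347291132289
scene [ 0.65011524 -0.35196106  0.64871525] [0.28215877 0.08122633 0.28959123 0.91100254] 389.2089295836674 277.67420879163984 207.07878341987578 -0.0773074496591302
{'time': 0.1, 'qpos': array([ 9.89005609e-01,  2.87102584e-01,  1.57800908e+00, -3.10996616e-05,
        1.27861959e+00, -1.50012800e-01]), 'dq': array([-0.00185162, -0.0021323 , -0.00250673,  0.00112029, -0.00281511,
        0.00130219]), 'joint_efforts': array([ 1.56088150e-03, -4.07299662e+01, -2.93699992e+01, -7.83969267e-05,
        3.42014326e-03,  4.36320590e-06]), 'eef_pos': array([0.2821381 , 0.61255775, 0.23008015]), 'tcp_rot': array([ 0.15076045,  0.69095324, -0.1521801 ,  0.69043184]), 'contact_force': array([ 0.86431799,  0.24091804, -0.09913978]), 'wrist_torque': array([ 0.0142675 , -0.04430359,  0.0041204 ]), 'opening': 0.994815216936168} 0.0187
```

View pics/top0.png

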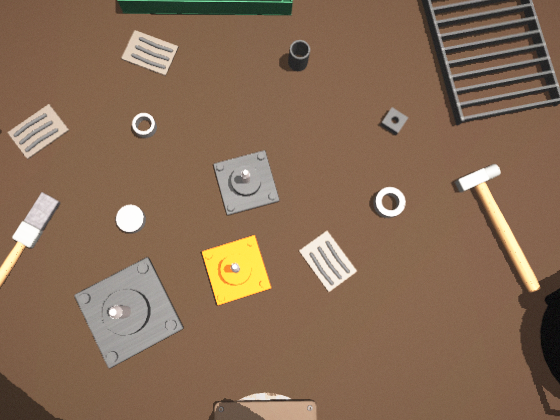

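View pics/scene0.png

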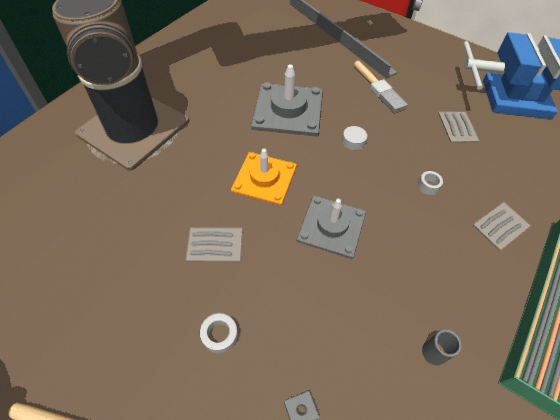

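The top view shows these candidates:
- **Bushes:** the ring at (390,202) is the wide one and the ring at (144,125) is the narrow one. Look-alikes are the solid disc (130,218), the dark cup (299,55) and the square nut (394,120).
- **Stands:** the small grey one (245,182) is the one meant. The others are the orange one (236,269) and the large grey one (128,312).

Next I'll check the choice in one close crop.

Run:
```python
from h import *
import pickle
t=pickle.load(open('top.pkl','rb'));s=pickle.load(open('scene.pkl','rb'))
def cr(c,u,v,w,k): return cv2.resize(c['frame'][v-w:v+w,u-w:u+w,::-1],(k,k),interpolation=cv2.INTER_CUBIC)
a=np.hstack([cr(t,390,202,20,260),cr(t,144,125,20,260),cr(t,246,182,35,260)])
b=np.hstack([cr(s,219,332,26,260),cr(s,431,183,20,260),cr(s,334,225,40,260)])
cv2.imwrite('pics/crop1.png',np.vstack([a,b]))
for n,(u,v,w,z) in dict(wide=(390,202,22,.024),narrow=(144,125,20,.026),blank=(130,218,22,.024)).items():
    g=t['frame'][v-w:v+w,u-w:u+w].min(2)
    m=(g>150).astype(np.uint8)
    cs,_=cv2.findContours(m,cv2.RETR_EXTERNAL,cv2.CHAIN_APPROX_NONE); k=max(cs,key=len).reshape(-1,2)+[u-w,v-w]
    P=np.array([pix2w(t,x,y,z)[:2] for x,y in k]); (c0,r)=cv2.minEnclosingCircle(P.astype(np.float32))
    print(n,c0,2*r,P.mean(0))
    print(' scene px of top centre',w2pix(s,[*c0,z]))
for u,v in [(217,161),(265,153),(277,205),(232,211)]: print(pix2w(t,u,v,.012))
```

```text
wide (0.47552433609962463, -0.25039082765579224) 0.060622941702604294 [ 0.47562693 -0.25036746]
 scene px of top centre [218.88141247 330.44893022]
narrow (0.6359744668006897, 0.2447880059480667) 0.04667427018284798 [0.63562055 0.2447615 ]
 scene px of top centre [432.13899031 178.6798535 ]
blank (0.4433499574661255, 0.2642967700958252) 0.05477626994252205 [0.4429451  0.26462925]
 scene px of top centre [355.31408854 134.14701285]
[0.56134499 0.09630014 0.012     ]
[ 0.57828194 -0.00111852  0.012     ]
[ 0.47031109 -0.02466657  0.012     ]
[0.45830624 0.06532768 0.012     ]
```

View pics/crop1.png

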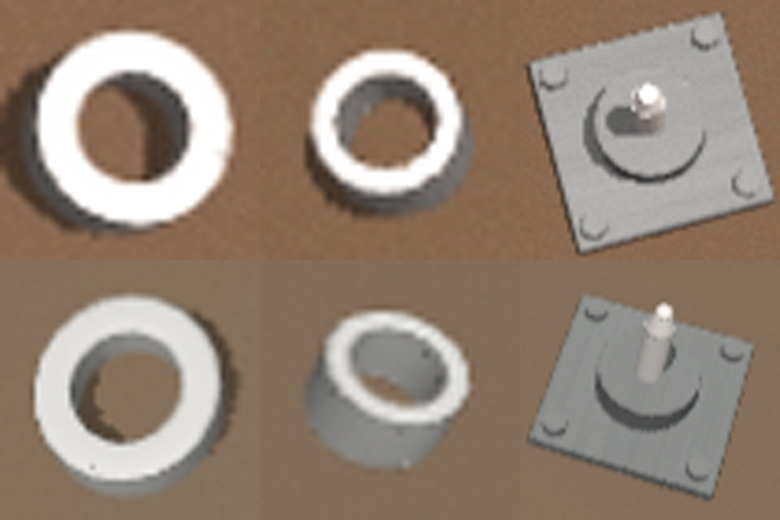

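The crop confirms it. The wide ring has a bore, the narrow ring has a bore, and the small grey stand has its spindle tip at top (245.2,173.1) and scene (337.7,199.8). Outer diameters measure 60.6, 46.7 and 54.8 mm, which match the sizes given.

```bash
cat >> h.py <<'E'
def to(x,y,z):
    s=readout.get_state(); r=R.from_quat(s['tcp_rot']); d=np.array([x,y,z])-s['eef_pos']
    print('t',round(s['time'],2),'eef',s['eef_pos'].round(4),'F',s['contact_force'].round(1),'op',round(s['opening'],3)); print('toolaxes',r.as_matrix().T.round(3).tolist()); print('shift cm',(100*r.inv().apply(d)).round(2))
E
python3 - <<'E'
from h import *
import pickle
t=pickle.load(open('top.pkl','rb'));s=pickle.load(open('scene.pkl','rb'))
C=[(213.4,164.2),(265.1,150.2),(278.8,200.9),(227.4,214.9)]
P=np.array([pix2w(t,u,v,.01)[:2] for u,v in C]);print(P,P.mean(0),[np.linalg.norm(P[i]-P[i-1]) for i in range(4)])
C=[(294+(u-520)/3.25,185+(v-260)/3.25) for u,v in [(583,295),(752,345),(713,497),(529,438)]]
P=np.array([pix2w(s,u,v,.01)[:2] for u,v in C]);print(P.mean(0),[np.linalg.norm(P[i]-P[i-1]) for i in range(4)])
print('tip',pix2w(t,245.2,173.1,.09),pix2w(s,337.7,199.8,.09))
# scene rings
for n,(u,v,w,z) in dict(wide=(219,332,28,.024),narrow=(431,181,18,.026)).items():
    g=s['frame'][v-w:v+w,u-w:u+w].min(2); m=(g>165).astype(np.uint8)
    cs,_=cv2.findContours(m,cv2.RETR_EXTERNAL,cv2.CHAIN_APPROX_NONE);k=max(cs,key=len).reshape(-1,2)+[u-w,v-w]
    P=np.array([pix2w(s,x,y,z)[:2] for x,y in k]); print(n,cv2.minEnclosingCircle(P.astype(np.float32)))
to(0.4755,-.2504,.12); to(.45,.2,.2)
E
```

```text
[[ 0.55517813  0.10365829]
 [ 0.58478865 -0.00138335]
 [ 0.4790745  -0.02844073]
 [ 0.45077417  0.07453507]] [0.51745386 0.03709232] [np.float64(0.10838979802722529), np.float64(0.10913537391689976), np.float64(0.10912186451446096), np.float64(0.10679383508467945)]
[0.51966473 0.0352153 ] [np.float64(0.10863653907038123), np.float64(0.10803330997245773), np.float64(0.10914493893762821), np.float64(0.10964179752479855)]
tip [0.51668912 0.03744512 0.09      ] [0.51714776 0.03776425 0.09      ]
wide ((0.47443723678588867, -0.25220659375190735), 0.02989749237895012)
narrow ((0.6354838609695435, 0.24327592551708221), 0.022592250257730484)
t 0.1 eef [0.2821 0.6126 0.2301] F [ 0.9  0.2 -0.1] op 0.995
toolaxes [[-0.001, -0.002, -1.0], [0.418, 0.908, -0.002], [0.908, -0.418, -0.0]]
shift cm [ 11.14 -70.26  53.68]
t 0.1 eef [0.2821 0.6126 0.2301] F [ 0.9  0.2 -0.1] op 0.995
toolaxes [[-0.001, -0.002, -1.0], [0.418, 0.908, -0.002], [0.908, -0.418, -0.0]]
shift cm [  3.06 -30.44  32.51]
```

Request:
drive_tool([
  [0, -3, 3.2, 0, 1],
  [0, -3, 3.2, 0, 1],
  [0, -3, 3.2, 0, 1],
  [0, -3, 3.2, 0, 1],
  [0, -3, 3.2, 0, 1],
  [0, -3, 3.2, 0, 1],
  [0, -3, 3.2, 0, 1],
  [0, -3, 3.2, 0, 1],
  [0, -3, 3.2, 0, 1],
  [0, -3, 3.2, 0, 1],
], force=50)

```text
time: 1.1
eef_pos: [0.4475, 0.2049, 0.231]
tcp_rot: [0.151, 0.691, -0.151, 0.691]
contact_force: [0.9, 0.1, 0.5]
opening: 0.999
```

Request:
drive_tool([
  [0, -4, 2.1, 0, 1],
  [0, -4, 2.1, 0, 1],
  [0, -4, 2.1, 0, 1],
  [0, -4, 2.1, 0, 1],
  [0, -4, 2.1, 0, 1],
  [0, -4, 2.1, 0, 1],
  [0, -4, 2.1, 0, 1],
  [0, -4, 2.1, 0, 1],
  [0, -4, 2.1, 0, 1],
  [0, -4, 2.1, 0, 1],
])

```text
time: 2.1
eef_pos: [0.4703, -0.2462, 0.2309]
tcp_rot: [0.152, 0.691, -0.151, 0.691]
contact_force: [0.4, -0.9, -0.9]
opening: 1.004
```

Request:
drive_tool([
  [2, 0, 0, 0, 1],
  [2, 0, 0, 0, 1],
  [2, 0, 0, 0, 1],
  [1, 0, 0, 0, 1],
  [0, 0, 0, 0, 1],
])

```text
time: 2.6
eef_pos: [0.4697, -0.2436, 0.1592]
tcp_rot: [0.152, 0.692, -0.151, 0.689]
contact_force: [0.1, 0.3, 0.4]
opening: 1.001
```

Run:
```python
from h import *
to(0.475,-.251,-.002); c=cam('wrist'); save(c,'w1.png'); print(c['eye'],w2pix(c,[.475,-.251,.024]))
import pickle; pickle.dump(c,open('w1.pkl','wb'))
```

```text
t 2.6 eef [ 0.4697 -0.2436  0.1592] F [0.1 0.3 0.4] op 1.001
toolaxes [[-0.003, 0.003, -1.0], [0.419, 0.908, 0.001], [0.908, -0.418, -0.004]]
shift cm [16.12 -0.47  0.86]
[ 0.40310873 -0.21254638  0.3025719 ] [272.22701346 208.76345197]
```

View pics/w1.png

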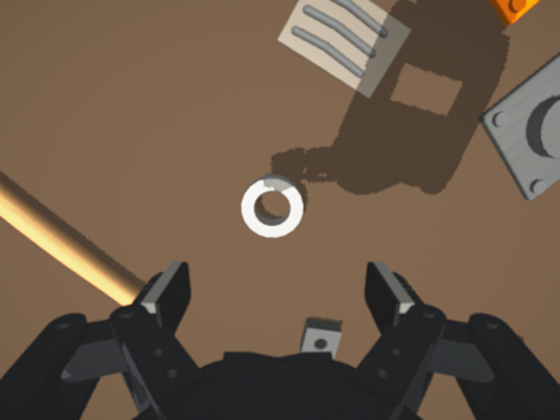

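The wrist view shows the wide bush at (272,207), and the projected position was (272,209), so the estimate holds. The nut and hammer are clear of the jaws.

Request:
drive_tool([
  [2.5, -0.47, 0.86, 0, 1],
  [2.5, 0, 0, 0, 1],
  [2.5, 0, 0, 0, 1],
  [2.5, 0, 0, 0, 1],
  [2, 0, 0, 0, 1],
  [1, 0, 0, 0, 1],
  [0, 0, 0, 0, 1],
  [0, 0, 0, 0, 1],
])

```text
time: 3.45
eef_pos: [0.4777, -0.253, 0.0327]
tcp_rot: [0.151, 0.69, -0.152, 0.691]
contact_force: [-0.7, 0.1, 0.6]
opening: 1.0
```

```bash
python3 -c "
from h import *
to(.475,-.251,-.002)"
```

```text
t 3.45 eef [ 0.4777 -0.253   0.0327] F [-0.7  0.1  0.6] op 1.0
toolaxes [[0.002, -0.001, -1.0], [0.418, 0.908, -0.001], [0.908, -0.418, 0.002]]
shift cm [ 3.46  0.07 -0.33]
```

Request:
drive_tool([
  [1.5, 0.1, -0.25, 0, 1],
  [1.2, 0, 0, 0, 1],
  [0.7, 0, 0, 0, 1],
  [0, 0, 0, 0, 1],
  [0, 0, 0, 0, 0.85],
])

```text
time: 3.95
eef_pos: [0.4751, -0.2506, -0.0024]
tcp_rot: [0.151, 0.691, -0.152, 0.691]
contact_force: [-0.1, -0.5, -0.2]
opening: 0.862
```

```bash
python3 -c "
from h import *
to(.475,-.251,-.002)"
```

```text
t 3.95 eef [ 0.4751 -0.2506 -0.0024] F [-0.1 -0.5 -0.2] op 0.862
toolaxes [[0.0, -0.0, -1.0], [0.418, 0.908, -0.0], [0.908, -0.418, 0.0]]
shift cm [-0.04 -0.04  0.01]
```

Request:
drive_tool([
  [0, 0, 0, 0, 0.75],
  [0, 0, 0, 0, 0.6],
  [0, 0, 0, 0, 0.5],
  [0, 0, 0, 0, 0.5],
  [0, 0, 0, 0, 0.4],
  [0, 0, 0, 0, 0.4],
  [0, 0, 0, 0, 0.4],
], force=60)

```text
time: 4.65
eef_pos: [0.4756, -0.2511, -0.0013]
tcp_rot: [0.151, 0.69, -0.152, 0.691]
contact_force: [-0.1, 0.7, 6.0]
opening: 0.681
```

Request:
drive_tool([
  [-0.5, 0, 0, 0, 0.4],
  [-1, 0, 0, 0, 0.4],
  [-2, 0, 0, 0, 0.4],
  [-2.5, 0, 0, 0, 0.4],
  [-3, 0, 0, 0, 0.4],
  [-3, 0, 0, 0, 0.4],
  [-2, 0, 0, 0, 0.4],
  [0, 0, 0, 0, 0.4],
])

```text
time: 5.45
eef_pos: [0.4766, -0.2517, 0.1412]
tcp_rot: [0.15, 0.688, -0.153, 0.693]
contact_force: [0.3, -1.2, -3.0]
opening: 0.686
```

Run:
```python
from h import *
to(.517,.0375,.14); c=cam('wrist'); save(c,'w2.png')
```

```text
t 5.45 eef [ 0.4766 -0.2517  0.1412] F [ 0.3 -1.2 -3. ] op 0.686
toolaxes [[0.006, -0.005, -1.0], [0.418, 0.908, -0.002], [0.908, -0.418, 0.007]]
shift cm [ 1.000e-02  2.796e+01 -8.430e+00]
```

View pics/w2.png

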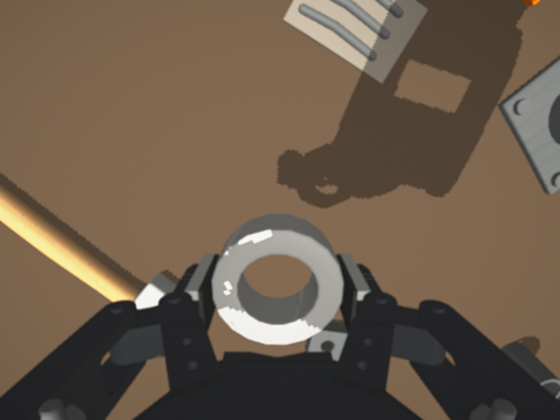

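The bush is held level between the pads (ring centre at about (278,285), opening 0.69). Moving it over the spindle.

Request:
drive_tool([
  [0, 2, -0.6, 0, 0.4],
  [0, 4, -1.2, 0, 0.4],
  [0, 4, -1.2, 0, 0.4],
  [0, 4, -1.2, 0, 0.4],
  [0, 4, -1.2, 0, 0.4],
  [0, 4, -1.2, 0, 0.4],
  [0, 3.5, -1.1, 0, 0.4],
  [0, 2.4, -0.7, 0, 0.4],
  [0, 0, 0, 0, 0.4],
  [0, 0, 0, 0, 0.4],
])

```text
time: 6.5
eef_pos: [0.514, 0.0385, 0.1354]
tcp_rot: [0.151, 0.692, -0.151, 0.69]
contact_force: [0.3, -0.8, -2.5]
opening: 0.684
```

Run:
```python
from h import *
to(.517,.0375,.028); c=cam('scene'); save(c,'s2.png',(230,110,430,260),4)
```

```text
t 6.5 eef [0.514  0.0385 0.1354] F [ 0.3 -0.8 -2.5] op 0.684
toolaxes [[-0.004, -0.0, -1.0], [0.417, 0.909, -0.002], [0.909, -0.417, -0.003]]
shift cm [10.74  0.05  0.35]
```

View pics/s2.png

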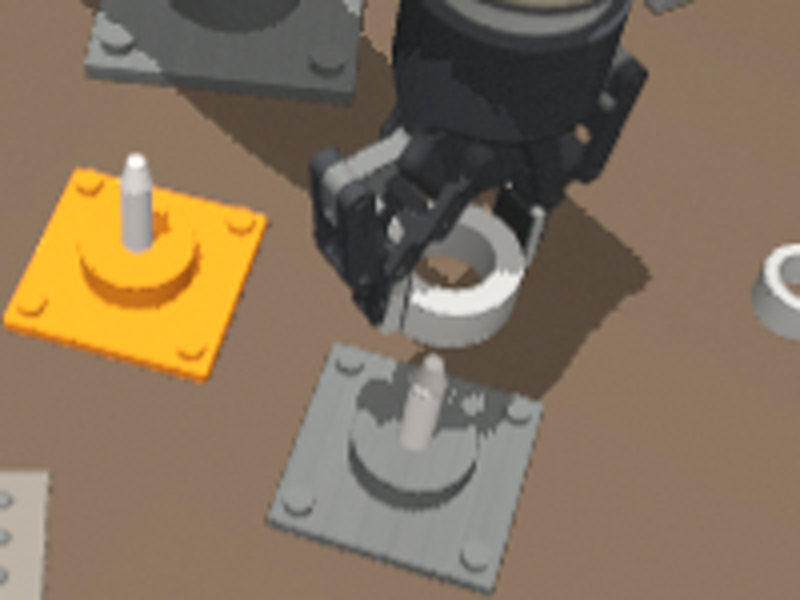

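The bush is held above the small grey stand, with the spindle tip at crop (433,362). Lowering in stages with the correction applied.

Request:
drive_tool([
  [1, 0, 0.3, 0, 0.4],
  [1.5, 0, 0, 0, 0.4],
  [0.7, 0, 0, 0, 0.4],
  [0, 0, 0, 0, 0.4],
  [0, 0, 0, 0, 0.4],
])

```text
time: 7.05
eef_pos: [0.5178, 0.0366, 0.1048]
tcp_rot: [0.152, 0.691, -0.152, 0.69]
contact_force: [-0.5, -0.5, -2.3]
opening: 0.683
```

Run:
```python
from h import *
to(.517,.0375,.028); c=cam('scene'); save(c,'s3.png',(280,140,400,230),6)
e=readout.get_state()['eef_pos']
for z in (.002,.026): 
  p=w2pix(c,[e[0],e[1],e[2]+z]);print(p,(p-[280,140])*6)
```

```text
t 7.05 eef [0.5178 0.0366 0.1048] F [-0.5 -0.5 -2.3] op 0.683
toolaxes [[-0.001, 0.0, -1.0], [0.419, 0.908, -0.0], [0.908, -0.419, -0.001]]
shift cm [ 7.68  0.05 -0.1 ]
[339.3520604  194.72301531] [356.11236243 328.33809184]
[341.43784614 186.31301044] [368.62707686 277.87806261]
```

View pics/s3.png

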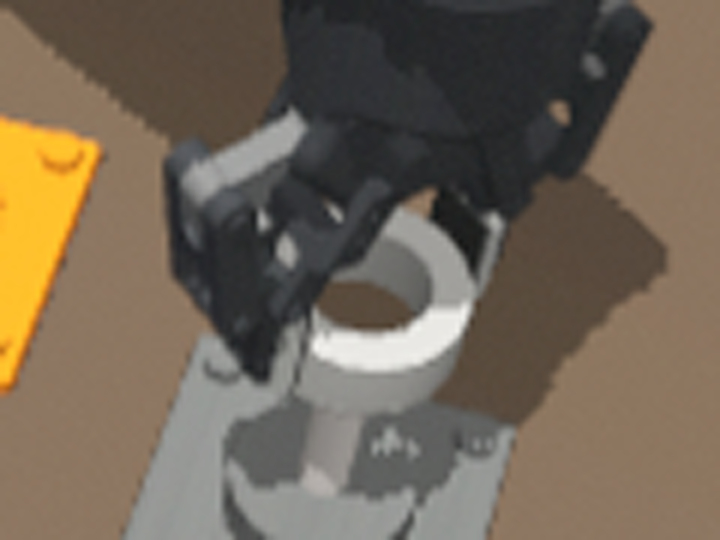

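The ring's top face is centred near crop (375,275), and (369,278) was predicted, so it is over the spindle. Lowering it on.

Request:
drive_tool([
  [1, 0, -0.1, 0, 0.4],
  [1.2, 0, 0, 0, 0.4],
  [1.2, 0, 0, 0, 0.4],
  [1.2, 0, 0, 0, 0.4],
  [1, 0, 0, 0, 0.4],
  [0.8, 0, 0, 0, 0.4],
  [0.4, 0, 0, 0, 0.4],
  [0, 0, 0, 0, 0.4],
  [0, 0, 0, 0, 0.4],
])

```text
time: 8.0
eef_pos: [0.5175, 0.0372, 0.0376]
tcp_rot: [0.151, 0.69, -0.151, 0.691]
contact_force: [0.9, -0.5, -2.6]
opening: 0.684
```

Request:
drive_tool([
  [0.3, 0, 0, 0, 0.4],
  [0.2, 0, 0, 0, 0.4],
  [0, 0, 0, 0, 0.4],
  [0, 0, 0, 0, 0.4],
])

```text
time: 8.4
eef_pos: [0.5171, 0.0373, 0.0324]
tcp_rot: [0.151, 0.691, -0.151, 0.691]
contact_force: [0.3, -1.2, -2.8]
opening: 0.685
```

Request:
drive_tool([
  [0.15, 0, 0, 0, 0.4],
  [0.1, 0, 0, 0, 0.4],
  [0, 0, 0, 0, 0.4],
  [0, 0, 0, 0, 0.4],
])

```text
time: 8.8
eef_pos: [0.5171, 0.0373, 0.0298]
tcp_rot: [0.151, 0.691, -0.151, 0.691]
contact_force: [-0.4, -0.3, -3.0]
opening: 0.682
```

Request:
drive_tool([
  [0.1, 0, 0, 0, 0.4],
  [0, 0, 0, 0, 0.4],
  [0, 0, 0, 0, 0.4],
])

```text
time: 9.1
eef_pos: [0.5171, 0.0373, 0.0288]
tcp_rot: [0.151, 0.691, -0.151, 0.691]
contact_force: [-0.4, 0.0, -2.0]
opening: 0.684
```

Request:
drive_tool([
  [0.1, 0, 0, 0, 0.4],
  [0, 0, 0, 0, 0.4],
  [0, 0, 0, 0, 0.4],
])

```text
time: 9.4
eef_pos: [0.5172, 0.0373, 0.0287]
tcp_rot: [0.151, 0.691, -0.151, 0.69]
contact_force: [-3.9, 1.1, 6.0]
opening: 0.682
```

It is seated: the force changed sign at z = 0.0287. Releasing and raising.

Request:
drive_tool([
  [0, 0, 0, 0, 0.72],
  [0, 0, 0, 0, 0.78],
  [0, 0, 0, 0, 0.9],
  [0, 0, 0, 0, 1],
  [0, 0, 0, 0, 1],
  [0, 0, 0, 0, 1],
])

```text
time: 10.0
eef_pos: [0.5172, 0.0373, 0.0278]
tcp_rot: [0.151, 0.691, -0.151, 0.691]
contact_force: [-0.0, -1.4, 0.4]
opening: 0.998
```

Request:
drive_tool([
  [-1, 0, 0, 0, 1],
  [-2, 0, 0, 0, 1],
  [-3, 0, 0, 0, 1],
  [-3, 0, 0, 0, 1],
  [-3, 0, 0, 0, 1],
  [-2, 0, 0, 0, 1],
  [0, 0, 0, 0, 1],
  [0, 0, 0, 0, 1],
])

```text
time: 10.8
eef_pos: [0.5171, 0.0373, 0.168]
tcp_rot: [0.151, 0.69, -0.151, 0.691]
contact_force: [0.6, -0.6, -0.3]
opening: 0.999
```

Run:
```python
from h import *
to(.6358,.244,.14)
```

```text
t 10.8 eef [0.5171 0.0373 0.168 ] F [ 0.6 -0.6 -0.3] op 0.999
toolaxes [[0.001, -0.0, -1.0], [0.418, 0.908, 0.0], [0.908, -0.418, 0.001]]
shift cm [ 2.81 23.74  2.13]
```

Request:
drive_tool([
  [0, 2, 0.2, 0, 1],
  [0, 4, 0.4, 0, 1],
  [0, 4, 0.4, 0, 1],
  [0, 4, 0.4, 0, 1],
  [0.8, 4, 0.3, 0, 1],
  [1, 3.5, 0.2, 0, 1],
  [1, 2.2, 0.2, 0, 1],
  [0, 0, 0, 0, 1],
  [0, 0, 0, 0, 1],
])

```text
time: 11.7
eef_pos: [0.634, 0.2434, 0.1372]
tcp_rot: [0.15, 0.692, -0.152, 0.689]
contact_force: [-0.2, -0.3, -0.8]
opening: 1.002
```

Run:
```python
from h import *
to(.6358,.244,0); c=cam('wrist'); p=w2pix(c,[.6358,.244,.026]);print(p)
t=cam('top'); s=cam('scene')
a=cv2.resize(c['frame'],(400,300)); b=cv2.resize(t['frame'][145:220,195:295],(400,300),interpolation=2); d=cv2.resize(s['frame'][170:260,275:395],(400,300),interpolation=2)
u,v=p.astype(int); e=cv2.resize(c['frame'][max(v-75,0):v+75,u-100:u+100],(400,300))
cv2.imwrite('pics/m4.png',np.vstack([np.hstack([a,e]),np.hstack([b,d])])[:,:,::-1])
```

```text
t 11.7 eef [0.634  0.2434 0.1372] F [-0.2 -0.3 -0.8] op 1.002
toolaxes [[-0.005, -0.001, -1.0], [0.418, 0.909, -0.003], [0.909, -0.418, -0.004]]
shift cm [13.72  0.18  0.19]
[278.86098933 209.29170468]
```

View pics/m4.png

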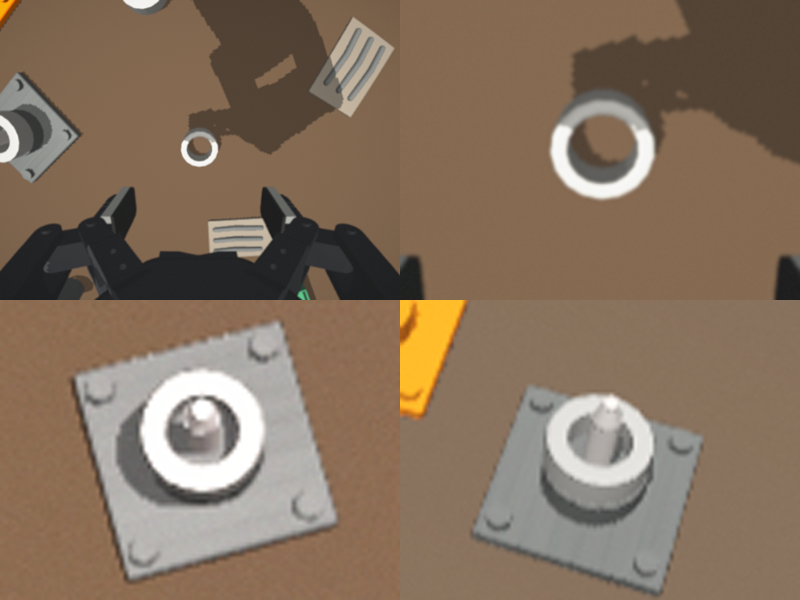

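The wide bush sits flat and centred on the shoulder (top crop ring centre (203,430), spindle inside the bore). The narrow bush is within about 1 px of its predicted place. Descending on it.

Request:
drive_tool([
  [1, 0.1, 0.1, 0, 1],
  [2.5, 0, 0, 0, 1],
  [2.5, 0, 0, 0, 1],
  [2.5, 0, 0, 0, 1],
  [2, 0, 0, 0, 1],
  [1, 0, 0, 0, 1],
  [0, 0, 0, 0, 1],
  [0, 0, 0, 0, 1],
])

```text
time: 12.65
eef_pos: [0.6373, 0.2441, 0.0257]
tcp_rot: [0.152, 0.69, -0.151, 0.691]
contact_force: [0.9, 0.2, 0.4]
opening: 1.0
```

```bash
python3 -c "
from h import *
to(.6358,.244,.001)"
```

```text
t 12.65 eef [0.6373 0.2441 0.0257] F [0.9 0.2 0.4] op 1.0
toolaxes [[0.001, 0.0, -1.0], [0.419, 0.908, 0.001], [0.908, -0.419, 0.001]]
shift cm [ 2.47 -0.08 -0.14]
```

Request:
drive_tool([
  [1, 0, -0.1, 0, 1],
  [1, 0, 0, 0, 0.9],
  [0.4, 0, 0, 0, 0.8],
  [0, 0, 0, 0, 0.7],
  [0, 0, 0, 0, 0.62],
  [0, 0, 0, 0, 0.62],
])

```text
time: 13.25
eef_pos: [0.6362, 0.2447, 0.0012]
tcp_rot: [0.152, 0.69, -0.151, 0.691]
contact_force: [-0.5, 0.5, 0.6]
opening: 0.624
```

Request:
drive_tool([
  [0, 0, 0, 0, 0.5],
  [0, 0, 0, 0, 0.4],
  [0, 0, 0, 0, 0.3],
  [0, 0, 0, 0, 0.3],
  [0, 0, 0, 0, 0.3],
  [0, 0, 0, 0, 0.3],
], force=50)

```text
time: 13.85
eef_pos: [0.6365, 0.2448, 0.0017]
tcp_rot: [0.152, 0.69, -0.151, 0.691]
contact_force: [0.6, 0.4, 5.0]
opening: 0.515
```

Request:
drive_tool([
  [-0.5, 0, 0, 0, 0.3],
  [-1, 0, 0, 0, 0.3],
  [-2, 0, 0, 0, 0.3],
  [-3, 0, 0, 0, 0.3],
  [-3, 0, 0, 0, 0.3],
  [-3, 0, 0, 0, 0.3],
  [-2.5, 0, 0, 0, 0.3],
  [-1, 0, 0, 0, 0.3],
  [0, 0, 0, 0, 0.3],
  [0, 0, 0, 0, 0.3],
])

```text
time: 14.85
eef_pos: [0.6348, 0.2444, 0.1591]
tcp_rot: [0.151, 0.692, -0.152, 0.69]
contact_force: [-0.6, -1.2, -2.1]
opening: 0.512
```

```bash
python3 -c "
from h import *
to(.517,.0375,.16)"
```

```text
t 14.85 eef [0.6348 0.2444 0.1591] F [-0.6 -1.2 -2.1] op 0.512
toolaxes [[-0.003, -0.001, -1.0], [0.418, 0.908, -0.002], [0.908, -0.418, -0.002]]
shift cm [ -0.04 -23.72  -2.04]
```

Request:
drive_tool([
  [0, -2, -0.2, 0, 0.3],
  [0, -4, -0.3, 0, 0.3],
  [0, -4, -0.4, 0, 0.3],
  [0, -4, -0.3, 0, 0.3],
  [0, -4, -0.4, 0, 0.3],
  [0, -3.5, -0.3, 0, 0.3],
  [0, -2.2, -0.2, 0, 0.3],
  [0, 0, 0, 0, 0.3],
  [0, 0, 0, 0, 0.3],
  [0, 0, 0, 0, 0.3],
])

```text
time: 15.85
eef_pos: [0.5175, 0.0389, 0.16]
tcp_rot: [0.151, 0.691, -0.151, 0.69]
contact_force: [-0.4, -0.1, -0.8]
opening: 0.513
```

```bash
python3 -c "
from h import *
to(.517,.0375,.115)"
```

```text
t 15.85 eef [0.5175 0.0389 0.16  ] F [-0.4 -0.1 -0.8] op 0.513
toolaxes [[-0.001, 0.0, -1.0], [0.418, 0.908, -0.0], [0.908, -0.418, -0.001]]
shift cm [ 4.5  -0.14  0.02]
```

Request:
drive_tool([
  [1, -0.14, 0, 0, 0.3],
  [1.5, 0, 0, 0, 0.3],
  [1.4, 0, 0, 0, 0.3],
  [0.6, 0, 0, 0, 0.3],
  [0, 0, 0, 0, 0.3],
  [0, 0, 0, 0, 0.3],
])

```text
time: 16.45
eef_pos: [0.517, 0.037, 0.1156]
tcp_rot: [0.151, 0.691, -0.151, 0.691]
contact_force: [-0.5, -0.2, -1.6]
opening: 0.515
```

Run:
```python
from h import *
to(.517,.0375,.0545); s=cam('scene'); save(s,'s5.png',(280,140,400,230),6)
e=readout.get_state()['eef_pos']
print((w2pix(s,[[e[0],e[1],e[2]+.025],[.517,.0375,.09]])-[280,140])*6)
```

```text
t 16.45 eef [0.517  0.037  0.1156] F [-0.5 -0.2 -1.6] op 0.515
toolaxes [[-0.0, 0.0, -1.0], [0.418, 0.908, -0.0], [0.908, -0.418, -0.0]]
shift cm [ 6.11  0.05 -0.02]
[[371.81411113 254.37881045]
 [345.31757892 359.15721796]]
```

View pics/s5.png

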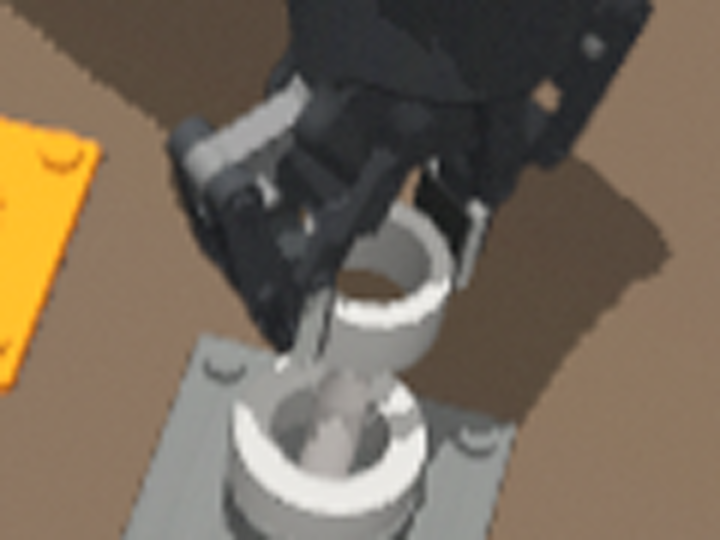

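The narrow bush hangs level with its top centre at crop (380,258), about 1 px from the prediction, and it is above the tip. Lowering it on.

Request:
drive_tool([
  [0.8, 0, 0, 0, 0.3],
  [1, 0, 0, 0, 0.3],
  [1, 0, 0, 0, 0.3],
  [1, 0, 0, 0, 0.3],
  [0.8, 0, 0, 0, 0.3],
  [0.5, 0, 0, 0, 0.3],
  [0.3, 0, 0, 0, 0.3],
  [0, 0, 0, 0, 0.3],
  [0, 0, 0, 0, 0.3],
])

```text
time: 17.4
eef_pos: [0.5173, 0.0369, 0.0621]
tcp_rot: [0.151, 0.69, -0.151, 0.691]
contact_force: [-0.7, -0.4, -1.4]
opening: 0.515
```

Request:
drive_tool([
  [0.1, 0, 0, 0, 0.3],
  [0.1, 0, 0, 0, 0.3],
  [0, 0, 0, 0, 0.3],
  [0, 0, 0, 0, 0.3],
])

```text
time: 17.8
eef_pos: [0.517, 0.0369, 0.0599]
tcp_rot: [0.151, 0.691, -0.151, 0.691]
contact_force: [-0.3, 0.4, -1.7]
opening: 0.514
```

Request:
drive_tool([
  [0.15, 0, 0, 0, 0.3],
  [0.1, 0, 0, 0, 0.3],
  [0, 0, 0, 0, 0.3],
  [0, 0, 0, 0, 0.3],
])

```text
time: 18.2
eef_pos: [0.5169, 0.0369, 0.0573]
tcp_rot: [0.151, 0.691, -0.152, 0.691]
contact_force: [0.6, 0.2, -1.3]
opening: 0.514
```

Request:
drive_tool([
  [0.1, 0, 0, 0, 0.3],
  [0, 0, 0, 0, 0.3],
  [0, 0, 0, 0, 0.3],
])

```text
time: 18.5
eef_pos: [0.5169, 0.0369, 0.0563]
tcp_rot: [0.151, 0.691, -0.151, 0.691]
contact_force: [-0.1, -0.0, -1.4]
opening: 0.513
```

Request:
drive_tool([
  [0.1, 0, 0, 0, 0.3],
  [0, 0, 0, 0, 0.3],
  [0, 0, 0, 0, 0.3],
])

```text
time: 18.8
eef_pos: [0.5172, 0.0369, 0.0556]
tcp_rot: [0.151, 0.691, -0.151, 0.691]
contact_force: [-0.0, -0.3, 0.3]
opening: 0.515
```

Request:
drive_tool([
  [0.05, 0, 0, 0, 0.3],
  [0, 0, 0, 0, 0.3],
  [0, 0, 0, 0, 0.3],
])

```text
time: 19.1
eef_pos: [0.5172, 0.0369, 0.0556]
tcp_rot: [0.151, 0.691, -0.151, 0.691]
contact_force: [-2.6, -0.3, 5.4]
opening: 0.512
```

It is seated at z = 0.0556, and 0.0557 was expected. Releasing and raising.

Request:
drive_tool([
  [0, 0, 0, 0, 0.55],
  [0, 0, 0, 0, 0.62],
  [0, 0, 0, 0, 0.75],
  [0, 0, 0, 0, 0.9],
  [0, 0, 0, 0, 1],
  [0, 0, 0, 0, 1],
  [0, 0, 0, 0, 1],
])

```text
time: 19.8
eef_pos: [0.517, 0.0369, 0.0548]
tcp_rot: [0.151, 0.691, -0.151, 0.691]
contact_force: [0.6, -0.6, 0.1]
opening: 1.004
```

Request:
drive_tool([
  [-1, 0, 0, 0, 1],
  [-2, 0, 0, 0, 1],
  [-3, 0, 0, 0, 1],
  [-3, 0, 0, 0, 1],
  [-3, 0, 0, 0, 1],
  [0, 3, 0, 0, 1],
  [0, 4, 0, 0, 1],
  [0, 4, 0, 0, 1],
  [0, 4, 0, 0, 1],
  [0, 0, 0, 0, 1],
])

```text
time: 20.8
eef_pos: [0.581, 0.1768, 0.1758]
tcp_rot: [0.151, 0.69, -0.15, 0.692]
contact_force: [-0.7, 0.1, -0.4]
opening: 1.002
```

Run:
```python
from h import *
t=cam('top'); s=cam('scene')
b=cv2.resize(t['frame'][145:220,195:295],(400,300),interpolation=2); d=cv2.resize(s['frame'][170:260,275:395],(400,300),interpolation=2)
k=lambda c:cv2.resize(c['frame'],(400,300))
cv2.imwrite('pics/m6.png',np.vstack([np.hstack([k(t),k(s)]),np.hstack([b,d])])[:,:,::-1])
# predicted top-face centres, crop coords in mosaic
P=[[.517,.0375,.054],[.517,.0375,.080],[.517,.0375,.09]]
print((w2pix(t,P)-[195,145])*4+[0,300]); print((w2pix(s,P)-[275,170])*400/120+[400,300]); print(readout.get_state()['dq'].round(3))
```

```text
[[202.27969461 429.74258574]
 [201.13824238 416.87602701]
 [200.68393911 411.75554133]]
[[599.22939449 437.09577209]
 [605.85509873 410.28812051]
 [608.50976607 399.53178776]]
[-0.028 -0.015  0.027 -0.003 -0.001 -0.002]
```

View pics/m6.png

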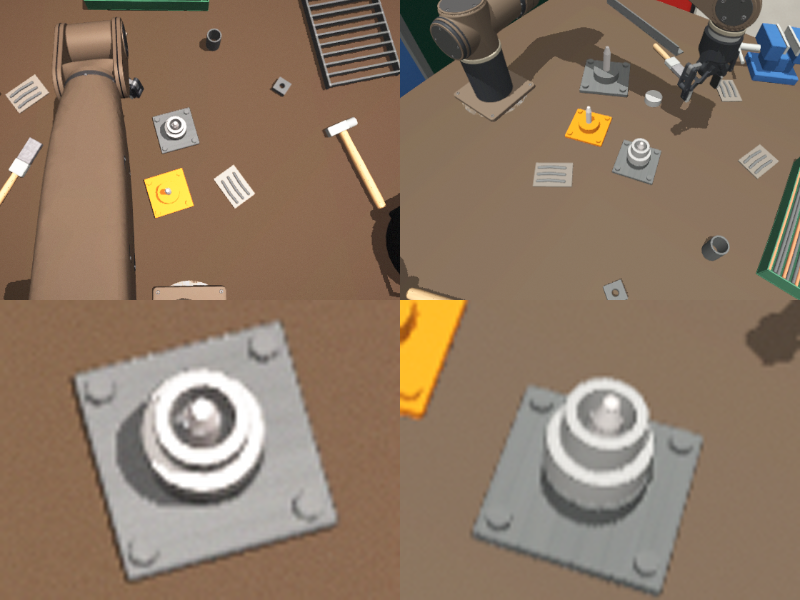

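Both bushes are stacked flat. The narrow top face is centred at (201,417) in the top crop and (606,411) in the scene crop, which matches the prediction for a height of 80 mm. The blank is undisturbed and the arm is clear.

```bash
python3 -c "
from h import *
print(sign_off())"
```

```text
the job is handed in; nothing more can be done
None
```

Both bushes are on the spindle of the small grey stand: the wide one flat on the shoulder, and the narrow one flat on top of it. I lowered each in 1 mm steps or less until the wrist force showed it had seated, released it, then backed the gripper well clear before handing in at about 21 s.

**Last checks:** in the last top and scene pictures, the narrow bush's top face is where it should be at 80 mm height, to within about a pixel. Both bushes look level, and the blank is lying where it was. Wrist force readings stayed at about 7 N or less.

**Small disagreements:** I saw 5–6 N of upward force when gripping each bush on the bench. The narrow bush also hung 1–2 pixels off its predicted place before lowering, well inside the 8 mm clearance. Neither affected the result, and no check failed.

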